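Nest the dipping cups and slide the loaded tray into the organiser

ROBOT

A 6-joint arm with a two-finger parallel gripper is mounted at the origin on the work surface. World frame = base frame: x ahead of the robot, y to its left, z up, the work surface at z = 0. Lengths are in m, angles in rad, forces in N, time in s.
With the tool pointing down it reaches from about 0.25 to 0.8 m from the base axis. Payload 3.9 kg.
Tool frame: the origin (TCP) lies on the centre line of the jaws, within the pads' length; the fingertips stand 25 mm ahead of it and the grasp point (between the pads) lies 6 mm ahead of it; z points along the fingers, y is the direction in which the jaws open and shut (so a half turn about z gives the same grasp; the last joint's range is limited). The gripper opens to 85 mm and grips with 20 to 120 N. Pads are 22 mm wide; open, the fingers measure 114 mm over their backs; the gripper's body (76 mm by 85 mm) begins 54 mm behind the grasp point. The pads swing forward as they close: fully open they stand 13 mm farther back than shut.
Start: joints at [-1.266, 0.26, -0.138, 1.173, 0, 1.571], TCP at [0.158, -0.501, 0.256] pointing down, gripper open.
Joint ranges: [-2.78, 2.78], [-0.83, 1.72], [-1.28, 1.37], [-1.9, 2.12], [-1.57, 1.48], [-3.14, 3.14]. Speed limits (rad/s): [2.57, 2.57, 3.14, 3.14, 3.14, 3.14].

INTERFACE

Orientations are given as a 3x3 rotation matrix whose columns are the frame's x, y, z axes.
In Python, from rig import bot, imaging, order gives the robot as it stands.
- The arm moves only by the shell command python3 -m crank 'ROWS' [FORCE]. ROWS is JSON, a list of rows, each a list of 3 entries, a list of its own where there are three numbers: the shift along the tool's x, y, z in cm, then the turn, a rotation vector about the tool's x, y, z in rad, then the finger opening in cm, from 0 to 8.54. A call has exactly 5 rows; each row shifts and turns the commanded pose from where the row before left it, along the tool's axes as they then stand; what a row does not reach is not made up. A row lasts 1/10 s, in which the tool goes at most 50 mm and 8.59 degrees, less where a joint would pass 70% of its speed; a pose out of reach is approached as far as the arm can. A call is refused whole if a number of a shift passes 5 or a number of a turn 0.15, either way. A call with a gripper value outside its range is refused whole. The fingers move at their own pace and stop on an object; FORCE is the grip in N (left out, the last holds). Time passes only in rows, so rows that do not move let the fingers close, or fill a call up. It gives the time, the measured TCP pose, the force and the opening at its end, in the units of the state.
- bot.read_state(): the state, without advancing time (a new reading comes with each control period).
- imaging.read_camera(name): name is "scene" or "top" or "wrist"; returns the picture (420x560x3 uint8, red, green, blue); there is no depth.
- imaging.calibration(name): a dict with "fov_y" (degrees; the focal length in pixels is half the picture's height over the tangent of half this angle, whatever the lens; pixels are square), "cx", "cy" (the principal point, pixels), "rvec" (rotation vector, rad) and "tvec" (3), from world to camera coordinates, as OpenCV has them; the wrist camera has in their place "tool_from_camera" (4x4, takes a point from camera to tool coordinates, whose origin is the TCP and whose axes are the flange's). Camera axes: x right, y down, z forward; pixel columns grow to the right and rows downward; lengths in m; the calibration is good to about 2 mm. The wrist camera is an equidistant fisheye: a pixel r from the principal point sees the ray r / f radians off the axis. A picture is of the moment at which its call begins: read the wrist's pose just before it. calibration takes no time and is no camera call.
- order.job_done(): hands the job in, once; it reports no verdict.
The state is a dict: "t": time; "joint_positions": joint angles; "joint_vel": joint speeds; "effort": joint torques, N m; "position": TCP position; "tool_rot": TCP orientation; "wrist_force": force on the tool from outside, world axes, zero at the start; "wrist_torque": the same for the moment, N m; "opening": opening from 0.0 (shut) to 1.0 (fully open).
Only numpy, scipy, OpenCV 4.12 (cv2) and the standard library are available. Lean on these libraries where they do the work, as an engineer would, in place of code of your own. Each camera call takes 0.05 s, during which the arm holds its last target. There are 200 camera calls.

TASK

Tidy the nail desk: first nest the loose white cup squarely inside the matching cup that stands on the tray. Then slide the tray with its load along the desk, without lifting or tipping it, into the open bay of the clear organiser until it is fully home against the back. Keep the stacked cups upright and the buffer block lying in the tray, and leave the bottle and the jars where they stand.

Things in the scene. Friction and masses are not known exactly. Their poses are not given: they have to be found in the camera images.
- organiser: Fixed clear acrylic organiser with white edges, 110 deep, 150 wide, 106 high, roofed. Origin: centre of its underside; +x points from the mouth to the back. Open mouth at x = -55; the bay (no floor, the tray slides on the desk) is 140 wide, 100 high, and ends at the back wall's face, x = +50. Low white guide wings (30 high) flare from the mouth to x = -77, about 163 apart there.
- tray: Grey open tray, loose, 150 long (x), 130 wide (y), 25 high, walls and floor 4 thick, about 0.35 kg empty. Origin: centre of its underside; its +x end goes into the bay first. Fully home, its origin is at x = -25, y = 0 of the organiser and the last 45 of it stands out of the mouth.
- tray_cup: White ceramic stacking cup standing on the tray, 55 tall: tapered foot of outside radius 18.5 (bottom) to 27 (height 36), flat shoulder at 36, above it a straight collar to the rim, outside radius 33, inside 29.5. Nested, the upper cup's shoulder rests on the lower one's rim: origins 19 apart, 2 side play. Origin: centre of underside, z up. 0.07 kg.
- loose_cup: The other cup, identical to the tray cup, standing upright on the desk among the bottle and a jar. Origin: centre of its underside, z up.
- buffer: Grey nail buffer block 26 x 85 x 26 (x, y, z), lying loose on the tray's floor near its -x end. Origin: centre of its underside.
- polish: Bystander: slim polish bottle with a black cap, radius 17, height 78, standing on the desk. Origin: centre of its underside.
- powder_jar: Bystander: closed low glass jar with a white lid, radius 31, height 52, standing on the desk. Origin: centre of its underside.
- cream_jar: Bystander: closed amber glass jar, radius 32, height 70, standing on the desk. Origin: centre of its underside.
Not all that is in view belongs to the job. There is more than one size of the tray; the job needs the largest.

How it is judged:
On the way, in this order (a step that is already met when the one before it is completed fails the run):
1. the loose cup is nested in the cup on the tray and let go (horizontal distance between loose_cup and tray_cup below 0.006 m and z of loose_cup in the frame of tray_cup between 0.013 and 0.024 m and angle between the z axis of loose_cup and the z axis of tray_cup, either way round below 0.1 rad and contact force between the fingers and loose_cup below 0.05 N), for 0.2 s.
2. the tray is fully home in the organiser (x of tray in the frame of organiser above -0.031 m and y of tray in the frame of organiser between -0.012 and 0.012 m and angle between the x axis of tray and the x axis of organiser, either way round below 0.12 rad and height (world z) of tray below 0.006 m), for 0.2 s.
At the end, for the whole second after the job is handed in: Tray flat on the desk, inner end within 6 mm of the back wall, centred to 12 mm, parallel to 0.12 rad; loose cup in the tray cup (axes within 6 mm and 0.1 rad, 13 to 24 mm above it); tray cup upright on the tray floor (0.1 rad), buffer lying in the tray; all at rest (all of step 2 and horizontal distance between loose_cup and tray_cup below 0.006 m and z of loose_cup in the frame of tray_cup between 0.013 and 0.024 m and angle between the z axis of loose_cup and the z axis of tray_cup, either way round below 0.1 rad and x of tray_cup in the frame of tray between -0.052 and 0.052 m and y of tray_cup in the frame of tray between -0.042 and 0.042 m and z of tray_cup in the frame of tray between 0 and 0.008 m and angle between tray_cup's own z axis and vertical below 0.1 rad and x of buffer in the frame of tray between -0.07 and 0.07 m and y of buffer in the frame of tray between -0.06 and 0.06 m and z of buffer in the frame of tray below 0.012 m and linear speed of each of tray, loose_cup, tray_cup below 0.01 m/s); the robot touches nothing.
It fails at once if the tray is lifted or tipped off the desk (height (world z) of tray above 0.012 m or angle between tray's own z axis and vertical above 0.12 rad).
It fails at once if the polish bottle is shifted by more than 20 mm or tipped (distance of polish from where it was at the start of the episode above 0.02 m or angle between polish's own z axis and vertical above 0.3 rad).
It fails at once if the low lidded jar is shifted by more than 20 mm or tipped (distance of powder_jar from where it was at the start of the episode above 0.02 m or angle between powder_jar's own z axis and vertical above 0.3 rad).
It fails at once if the amber jar is shifted by more than 20 mm or tipped (distance of cream_jar from where it was at the start of the episode above 0.02 m or angle between cream_jar's own z axis and vertical above 0.3 rad).
It also fails if it takes over 72 s, if anything falls off the work surface, if the arm or the gripper's body presses on something with over 40 N, if the wrist force passes 120 N, or if a joint passes its speed limit or range.

## Working session

There is one attempt and no reset: what is moved stays moved. The work goes in short steps, Python scripts to look and compute and a shell command to move; the robot and the scene stay as the last step left them, time stands still between calls to the robot, and variables do not carry over. Pictures are saved under pics/ and viewed, about 8 in all and at most 12, crops included, and the job is handed in when it is done.

```bash
ls; mkdir -p pics
python3 - <<'E'
from rig import bot, imaging
import cv2
s=bot.read_state(); print({k:s[k] for k in('t','position','tool_rot','opening','joint_positions')})
for n in('top','scene'):
    im=imaging.read_camera(n); cv2.imwrite(f'pics/{n}0.png',im[:,:,::-1]); print(n,imaging.calibration(n))
print(imaging.calibration('wrist'))
E
```

```text
pics
{'t': 0.0, 'position': array([ 0.1573744 , -0.5001995 ,  0.25546209]), 'tool_rot': array([[ 9.53895427e-01,  3.00138640e-01, -5.58150715e-04],
       [ 3.00139158e-01, -9.53893643e-01,  1.84512610e-03],
       [ 2.13772183e-05, -1.92758023e-03, -9.99998142e-01]]), 'opening': 0.9997782699008214, 'joint_positions': array([-1.26599028e+00,  2.60670594e-01, -1.39394901e-01,  1.17265841e+00,
        2.13145637e-05,  1.57076380e+00])}
top {'fov_y': 47.98625552081629, 'cx': 279.7028632894064, 'cy': 207.60272435232443, 'rvec': array([ 2.06614065, -2.14606483,  0.23033198]), 'tvec': array([-0.06668161,  0.57732543,  1.02014582])}
scene {'fov_y': 44.38427257480223, 'cx': 283.87360228329226, 'cy': 212.28582777254013, 'rvec': array([ 1.95292188,  1.82017632, -0.55865146]), 'tvec': array([ 0.04206472, -0.47955693,  1.3875321 ])}
{'fov_y': 65.70646984690485, 'cx': 275.56985046527046, 'cy': 204.75906511702544, 'tool_from_camera': array([[-5.32485820e-04, -9.66277363e-01, -2.57502959e-01,
         6.51025466e-02],
       [ 9.99999758e-01, -3.99297646e-04, -5.69521277e-04,
         4.38209035e-04],
       [ 4.47495192e-04, -2.57503200e-01,  9.66277342e-01,
        -1.17560355e-01],
       [ 0.00000000e+00,  0.00000000e+00,  0.00000000e+00,
         1.00000000e+00]])}
```

View pics/top0.png

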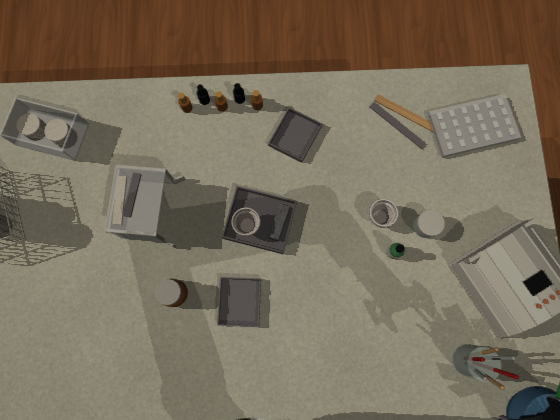

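View pics/scene0.png

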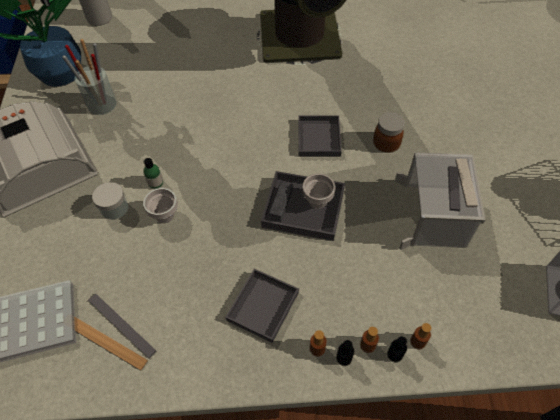

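The candidate trays in the top view are at (260,218), (295,133) and (240,300). The one at (260,218) is the largest and carries the cup and the buffer, so it's the target. The loose cup is at (383,213), the powder jar at (431,223), the polish at (397,250), the amber jar at (172,292) and the organiser at (137,202), with its mouth to the right. I'll confirm in enlarged crops.

```bash
cat > h.py <<'E'
import numpy as np, cv2
from rig import bot, imaging
def cam(n):
    c=imaging.calibration(n); f=210/np.tan(np.radians(c['fov_y'])/2)
    K=np.array([[f,0,c['cx']],[0,f,c['cy']],[0,0,1]]); return K,cv2.Rodrigues(c['rvec'])[0],c['tvec']
def ray(n,uv,z):
    K,R,t=cam(n); d=R.T@np.linalg.inv(K)@np.array([*uv,1.]); o=-R.T@t
    return o+d*(z-o[2])/d[2]
def proj(n,P):
    K,R,t=cam(n); return cv2.projectPoints(np.atleast_2d(np.array(P,float)),cv2.Rodrigues(R)[0],t,K,None)[0][:,0]
E
python3 - <<'E'
from h import *
for n in('top','scene'):
    K,R,t=cam(n); print(n,(-R.T@t).round(3))
for l,uv,z in [('tray',(260,218),.025),('loose',(383,213),.055),('tcup',(246,222),.059),('org',(137,202),.106),('polish',(397,248),.078),('jar',(431,223),.052),('amber',(172,292),.07),('small',(240,300),.025)]: print(l,ray('top',uv,z).round(3))
a=cv2.imread('pics/top0.png')
c1=cv2.resize(a[150:270,95:310],None,fx=3.6,fy=3.6,interpolation=cv2.INTER_CUBIC)
cv2.imwrite('pics/c1.png',c1)
c2=cv2.resize(a[180:280,350:460],None,fx=3.6,fy=3.6,interpolation=cv2.INTER_CUBIC)
b=cv2.imread('pics/scene0.png')
c3=cv2.resize(b[145:235,90:200],None,fx=3.6,fy=3.6,interpolation=cv2.INTER_CUBIC)
cv2.imwrite('pics/c2.png',np.hstack([c2,cv2.copyMakeBorder(c3,0,36,0,0,0)]))
E
```

```text
top [ 0.341 -0.084  1.12 ]
scene [ 1.159 -0.108  0.896]
tray [ 0.559 -0.041  0.025]
loose [ 0.554 -0.326  0.055]
tcup [ 0.544 -0.01   0.059]
org [0.59  0.226 0.106]
polish [ 0.469 -0.345  0.078]
jar [ 0.527 -0.435  0.052]
amber [0.392 0.155 0.07 ]
small [0.371 0.01  0.025]
```

View pics/c1.png

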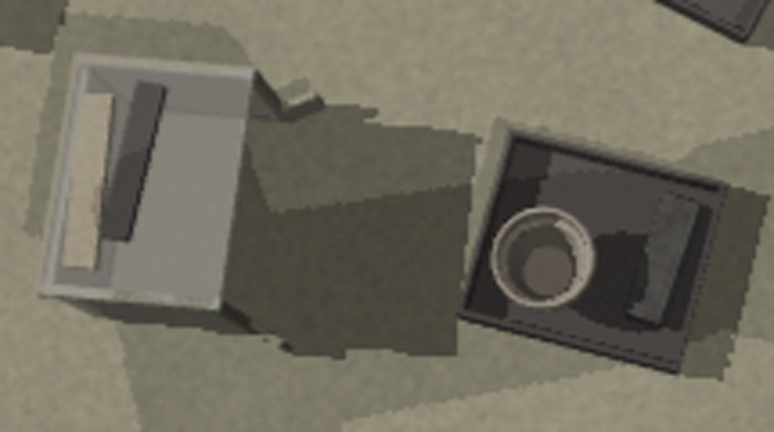

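View pics/c2.png

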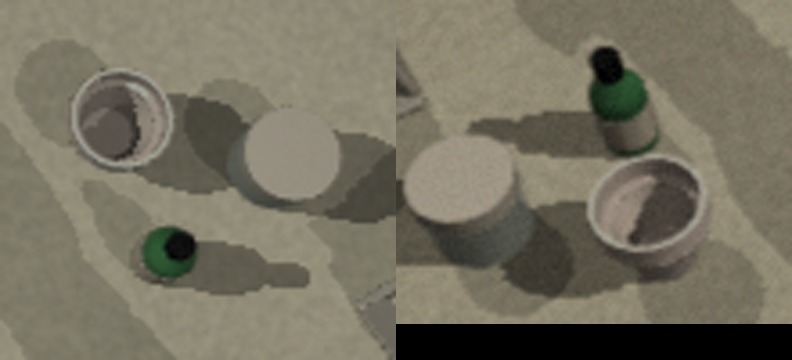

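Crops confirm it: the large tray carries the matching cup and the buffer, and the loose cup is the open white rimmed one, while the powder jar is the closed disc. Next I'll measure corners and rims.

Run:
```python
from h import *
from scipy.optimize import least_squares
c1=lambda p:((p[0]+.5)/3.6-.5+95,(p[1]+.5)/3.6-.5+150)
T=np.array([ray('top',c1(p),.025)[:2] for p in[(510,130),(725,187),(680,372),(462,317)]])
O=np.array([ray('top',c1(p),.106)[:2] for p in[(78,55),(255,68),(222,308),(40,293)]])
B=np.array([ray('top',c1(p),.030)[:2] for p in[(668,192),(700,200),(660,325),(630,315)]])
for n,P in(('tray',T),('org',O),('buf',B)):
    print(n,P.mean(0).round(4),'edges',[ (np.linalg.norm(P[(i+1)%4]-P[i]).round(4),np.degrees(np.arctan2(*(P[(i+1)%4]-P[i])[::-1])).round(1)) for i in range(4)]); 
print('tcup',ray('top',c1((543,257)),.059).round(4))
lt=((122.5)/3.6-.5+350,(119.5)/3.6-.5+180); ls=((648.5-396)/3.6-.5+90,205.5/3.6-.5+145)
print('loose',ray('top',lt,.055).round(4),ray('scene',ls,.055).round(4))
# edges-based ellipse refine of rims
def outline(n,c,z,r):return proj(n,[(c[0]+r*np.cos(a),c[1]+r*np.sin(a),z) for a in np.linspace(0,2*np.pi,180,endpoint=False)])
ims={n:cv2.GaussianBlur(cv2.imread(f'pics/{n}0.png'),(0,0),.7).mean(2).astype(np.float32) for n in('top','scene')}
def score(n,c,z):
    def s(r):
        p=outline(n,c,z,r).astype(np.float32);return cv2.remap(ims[n],p[:,:1],p[:,1:],cv2.INTER_LINEAR).mean()
    return s(.03125)-.5*s(.0375)-.5*s(.0255)
for nm,c0,z in(('loose',ray('top',lt,.055),.055),('tcup',ray('top',c1((543,257)),.059),.059)):
    for n in('top','scene'):
        best=max((score(n,(c0[0]+i*.001,c0[1]+j*.001),z),i,j) for i in range(-12,13) for j in range(-12,13))
        print(nm,n,best[0].round(1),(c0[:2]+np.array(best[1:])*.001).round(4))
```

```text
tray [ 0.5566 -0.0403] edges [(np.float64(0.1485), np.float64(-107.5)), (np.float64(0.1265), np.float64(164.1)), (np.float64(0.1465), np.float64(73.6)), (np.float64(0.1293), np.float64(-15.0))]
org [0.5957 0.2288] edges [(np.float64(0.1115), np.float64(-96.6)), (np.float64(0.1518), np.float64(173.3)), (np.float64(0.1113), np.float64(83.1)), (np.float64(0.1512), np.float64(-6.6))]
buf [ 0.5491 -0.0864] edges [(np.float64(0.0217), np.float64(-106.6)), (np.float64(0.087), np.float64(160.3)), (np.float64(0.0205), np.float64(69.2)), (np.float64(0.0855), np.float64(-18.9))]
tcup [ 0.5468 -0.009   0.059 ]
loose [ 0.5549 -0.3273  0.055 ] [ 0.5621 -0.3267  0.055 ]
loose top 23.9 [ 0.5569 -0.3273]Traceback (most recent call last):
  File "<stdin>", line 21, in <module>
  File "<stdin>", line 21, in <genexpr>
  File "<stdin>", line 18, in score
  File "<stdin>", line 17, in s
  File "<stdin>", line 13, in outline
  File "h.py", line 10, in proj
    K,R,t=cam(n); return cv2.projectPoints(np.atleast_2d(np.array(P,float)),cv2.Rodrigues(R)[0],t,K,None)[0][:,0]
          ~~~^^^
  File "h.py", line 4, in cam
    c=imaging.calibration(n); f=210/np.tan(np.radians(c['fov_y'])/2)
ValueError: time passes only in moves, steps and waits
```

Run:
```python
import re
s=open('h.py').read()
s=s.replace("def cam(n):","from functools import lru_cache\n@lru_cache\ndef cam(n):")
s+='''
def rim(im,n,c0,z,w=12):
    g=cv2.GaussianBlur(im,(0,0),.7).mean(2).astype(np.float32)
    K,R,t=cam(n);a=np.linspace(0,2*np.pi,120,endpoint=False)
    def s(c,r):
        X=np.c_[c[0]+r*np.cos(a),c[1]+r*np.sin(a),0*a+z]@R.T+t;p=((X/X[:,2:])@K.T)[:,:2].astype(np.float32)
        return cv2.remap(g,p[:,:1],p[:,1:],cv2.INTER_LINEAR).mean()
    f=lambda c:s(c,.03125)-.5*s(c,.0375)-.5*s(c,.0255)
    return max((f((c0[0]+i*.001,c0[1]+j*.001)),round(c0[0]+i*.001,4),round(c0[1]+j*.001,4)) for i in range(-w,w+1) for j in range(-w,w+1))
'''
open('h.py','w').write(s)
from h import *
for n in('top','scene'):
    im=cv2.imread(f'pics/{n}0.png')
    print(n,rim(im,n,(.557,-.327),.055),rim(im,n,(.547,-.009),.059))
print('base px top',proj('top',[(.4,-.3,0),(.158,-.501,.25)]))
```

```text
top (np.float32(23.580265), 0.557, -0.327) (np.float32(35.956966), 0.547, -0.008)
scene (np.float32(36.19393), 0.559, -0.327) (np.float32(34.25173), 0.55, -0.007)
base px top [[372.59600029 282.48165611]
 [527.75506158 411.13945509]]
```

```bash
python3 -m crank '[[[4.34,-0.45,0],[0,0,0],8.5],[[4.34,-0.45,0],[0,0,0],8.5],[[4.34,-0.45,0],[0,0,0],8.5],[[4.34,-0.45,0],[0,0,0],8.5],[[4.34,-0.45,0],[0,0,0],8.5]]' 30 && python3 -m crank '[[[4.34,-0.45,0],[0,0,0],8.5],[[4.34,-0.45,0],[0,0,0],8.5],[[4.34,-0.45,0],[0,0,0],8.5],[[4.34,-0.45,0],[0,0,0],8.5],[[4.34,-0.45,0],[0,0,0],8.5]]' && python3 -m crank '[[[0,0,0],[0,0,-0.15],8.5],[[0,0,0],[0,0,-0.15],8.5],[[0,0,0],[0,0,-0.15],8.5],[[0,0,0],[0,0,-0.15],8.5],[[0,0,0],[0,0,0],8.5]]'
cat > go.py <<'E'
from h import *
import sys
def go(P):
    s=bot.read_state(); R=s['tool_rot']; print('t',s['t'],'pos',s['position'].round(4),'op',round(s['opening'],3),'F',np.round(s['wrist_force'],1),'yaw_y',np.degrees(np.arctan2(R[1,1],R[0,1])).round(2),'tilt',R[:,2].round(3),'shift cm',(100*R.T@(np.array(P)-s['position'])).round(2))
go([float(a) for a in sys.argv[1:4]])
E
python3 go.py .558 -.327 .11
python3 - <<'E'
from h import *
s=bot.read_state();im=imaging.read_camera('wrist')[:,:,::-1];cv2.imwrite('pics/w1.png',im)
E
```

```text
t: 0.6
position: [0.359, -0.4131, 0.2559]
tool_rot: [[0.954, 0.3, -0.001], [0.3, -0.954, 0.001], [-0.0, -0.001, -1.0]]
wrist_force: [0.6, -1.8, -0.1]
opening: 0.996
t: 1.1
position: [0.5594, -0.3265, 0.2557]
tool_rot: [[0.954, 0.3, -0.001], [0.3, -0.954, 0.0], [-0.001, -0.001, -1.0]]
wrist_force: [0.4, -1.6, -0.4]
opening: 0.994
t: 1.6
position: [0.5579, -0.3274, 0.2556]
tool_rot: [[0.618, 0.786, -0.001], [0.786, -0.618, 0.001], [-0.0, -0.001, -1.0]]
wrist_force: [0.0, 0.8, -0.7]
opening: 0.993
t 1.6 pos [ 0.5579 -0.3274  0.2556] op 0.993 F [ 0.   0.8 -0.7] yaw_y -38.16 tilt [-0.001  0.001 -1.   ] shift cm [4.000e-02 1.000e-02 1.456e+01]
```

View pics/w1.png

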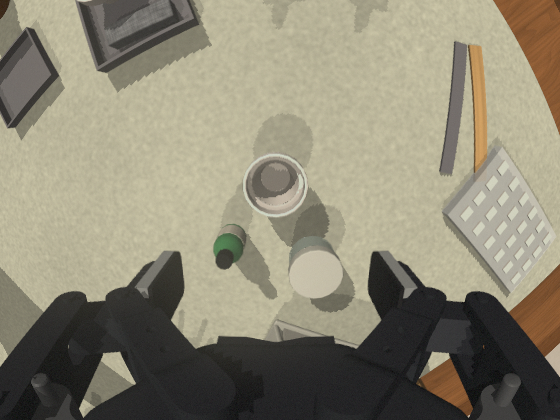

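The wrist view shows the cup rim centred at (275,186), the bottle at (229,245), the powder jar at (316,270) and clear finger room along the jaw axis. I'll cross-check the position from this.

```bash
cat >> h.py <<'E'
def wray(uv,z,s=None):
    s=s or bot.read_state(); c=imaging.calibration('wrist'); f=210/np.tan(np.radians(c['fov_y'])/2)
    v=np.array(uv)-[c['cx'],c['cy']]; r=np.hypot(*v); th=r/f
    d=np.array([*(np.sin(th)*v/max(r,1e-9)),np.cos(th)]); T=c['tool_from_camera']
    o=s['position']+s['tool_rot']@T[:3,3]; d=s['tool_rot']@T[:3,:3]@d
    return o+d*(z-o[2])/d[2]
E
python3 - <<'E'
from h import *
im=cv2.imread('pics/w1.png'); g=cv2.cvtColor(im,cv2.COLOR_BGR2GRAY)
print(wray((275,185.5),.055).round(4), wray((244,185.5),.055).round(4),wray((307,185.5),.055).round(4))
print('jar',wray((316,275),.052).round(4))
E
```

```text
[ 0.5574 -0.3272  0.055 ] [ 0.5331 -0.3079  0.055 ] [ 0.5826 -0.347   0.055 ]
jar [ 0.5302 -0.4348  0.052 ]
```

```bash
python3 -m crank '[[[0,0,4],[0,0,0],8.54],[[0,0,4],[0,0,0],8.54],[[0,0,4],[0,0,0],8.54],[[0,0,4],[0,0,0],8.54],[[0,0,2],[0,0,0],8.54]]' && python3 -m crank '[[[0,0,1],[0,0,0],8.54],[[0,0,0.5],[0,0,0],8.54],[[0,0,0],[0,0,0],7.5],[[0,0,0],[0,0,0],6.5],[[0,0,0],[0,0,0],6]]' 25 && python3 -m crank '[[[0,0,0],[0,0,0],5.5],[[0,0,0],[0,0,0],5.5],[[0,0,0],[0,0,0],5.5],[[0,0,0],[0,0,0],5.5],[[0,0,0],[0,0,0],5.5]]' && python3 go.py .558 -.327 .06
python3 - <<'E'
from h import *
a=imaging.read_camera('wrist')[:,:,::-1];b=imaging.read_camera('scene')[:,:,::-1]
cv2.imwrite('pics/g1.png',np.hstack([cv2.resize(a,(400,300)),cv2.resize(b[110:260,50:250],(400,300))]))
E
```

```text
t: 2.15
position: [0.5555, -0.3263, 0.0722]
tool_rot: [[0.621, 0.784, -0.005], [0.784, -0.621, 0.003], [-0.001, -0.006, -1.0]]
wrist_force: [-0.3, 0.8, 0.6]
opening: 0.999
t: 2.65
position: [0.5591, -0.3282, 0.0631]
tool_rot: [[0.618, 0.786, 0.003], [0.786, -0.618, -0.002], [0.0, 0.003, -1.0]]
wrist_force: [0.1, -0.1, 2.9]
opening: 0.762
t: 3.15
position: [0.5591, -0.3282, 0.0631]
tool_rot: [[0.618, 0.786, 0.003], [0.786, -0.618, -0.002], [0.0, 0.003, -1.0]]
wrist_force: [-0.9, -0.2, 6.0]
opening: 0.765
t 3.15 pos [ 0.5591 -0.3282  0.0631] op 0.765 F [-0.9 -0.2  6. ] yaw_y -38.16 tilt [ 0.003 -0.002 -1.   ] shift cm [ 0.03 -0.16  0.3 ]
```

View pics/g1.png

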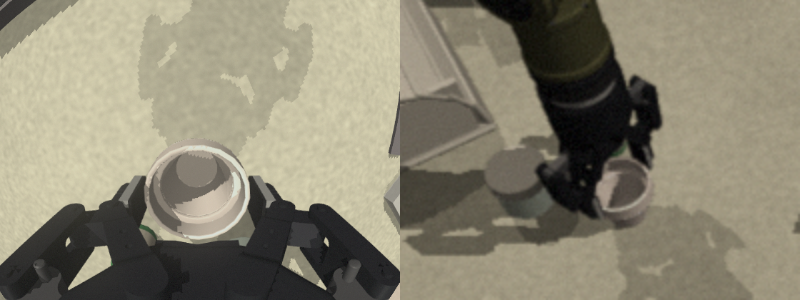

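```bash
python3 -m crank '[[[0,0,-1],[0,0,0],5.5],[[0,0,-2],[0,0,0],5.5],[[0,0,-2.5],[0,0,0],5.5],[[0,0,-2.5],[0,0,0],5.5],[[0,0,-1.5],[0,0,0],5.5]]' && python3 -m crank '[[[1.4,-1.2,0],[0,0,0],5.5],[[2.5,-2.1,0],[0,0,0],5.5],[[2.5,-2.1,0],[0,0,0],5.5],[[2.5,-2.1,0],[0,0,0],5.5],[[2.5,-2.1,0],[0,0,0],5.5]]' && python3 -m crank '[[[2.5,-2.1,0],[0,0,0],5.5],[[2.5,-2.1,0],[0,0,0],5.5],[[2.5,-2.1,0],[0,0,0],5.5],[[2.5,-2.1,0],[0,0,0],5.5],[[1.5,-1.2,0],[0,0,0],5.5]]' && python3 -m crank '[[[1.4,-1.2,0],[0,0,0],5.5],[[0,0,0],[0,0,0],5.5],[[0,0,0],[0,0,0],5.5],[[0,0,0],[0,0,0],5.5],[[0,0,0],[0,0,0],5.5]]' && python3 go.py .5485 -.0075 .155
python3 - <<'E'
from h import *
a=imaging.read_camera('top')[:,:,::-1];b=imaging.read_camera('scene')[:,:,::-1];w=imaging.read_camera('wrist')[:,:,::-1]
for n,i in(('top',a),('scene',b),('wrist',w)): cv2.imwrite(f'pics/{n}2.png',i)
cv2.imwrite('pics/m2.png',np.hstack([cv2.resize(a[150:270,180:340],(400,300)),cv2.resize(b[110:260,230:430],(400,300))]))
E
```

```text
t: 3.75
position: [0.5588, -0.3281, 0.159]
tool_rot: [[0.618, 0.786, 0.002], [0.786, -0.618, -0.002], [0.0, 0.003, -1.0]]
wrist_force: [-0.1, 0.3, -1.1]
opening: 0.767
t: 4.25
position: [0.5516, -0.1761, 0.1553]
tool_rot: [[0.618, 0.786, -0.002], [0.786, -0.618, 0.001], [-0.0, -0.002, -1.0]]
wrist_force: [0.6, 0.1, -0.8]
opening: 0.766
t: 4.75
position: [0.5466, -0.0257, 0.1554]
tool_rot: [[0.616, 0.788, -0.003], [0.788, -0.616, 0.001], [-0.001, -0.003, -1.0]]
wrist_force: [-0.4, -0.4, -1.2]
opening: 0.764
t: 5.25
position: [0.5476, -0.0112, 0.1561]
tool_rot: [[0.619, 0.786, -0.0], [0.786, -0.619, -0.0], [-0.0, -0.0, -1.0]]
wrist_force: [0.9, -0.0, -0.9]
opening: 0.767
t 5.25 pos [ 0.5476 -0.0112  0.1561] op 0.767 F [ 0.9 -0.  -0.9] yaw_y -38.22 tilt [-0. -0. -1.] shift cm [ 0.35 -0.16  0.11]
```

View pics/m2.png

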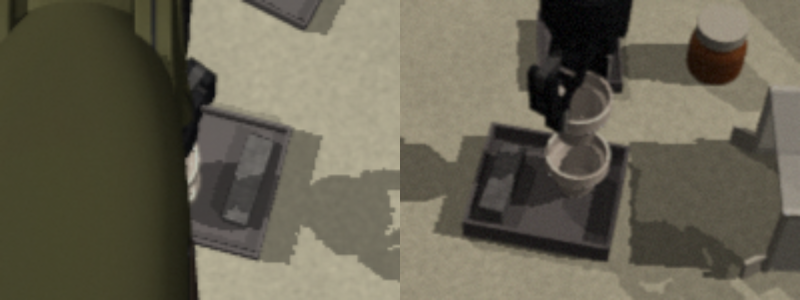

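Picture 7: the cup is held level over the tray cup and the tray hasn't moved. I'll fit both rims in the scene view.

Run:
```python
from h import *
im=cv2.imread('pics/scene2.png')
z=.055+.1561-.0631
print('held',rim(im,'scene',(.5476,-.0112),z,10),'TCP',bot.read_state()['position'].round(4)); print('tray cup',rim(im,'scene',(.549,-.0075),.059,8))
print('pred px',proj('scene',[(.5476,-.0112,z)]))
w=cv2.imread('pics/wrist2.png')
cv2.imwrite('pics/m3.png',np.hstack([cv2.resize(im[110:200,280:370],(400,400),interpolation=cv2.INTER_CUBIC),cv2.resize(w[130:400,140:410],(400,400))]))
```

```text
held (np.float32(18.921282), 0.5506, -0.0122) TCP [ 0.5478 -0.0112  0.1563]
tray cup (np.float32(32.08167), 0.551, -0.0075)
pred px [[318.90320715 156.58309079]]
```

View pics/m3.png

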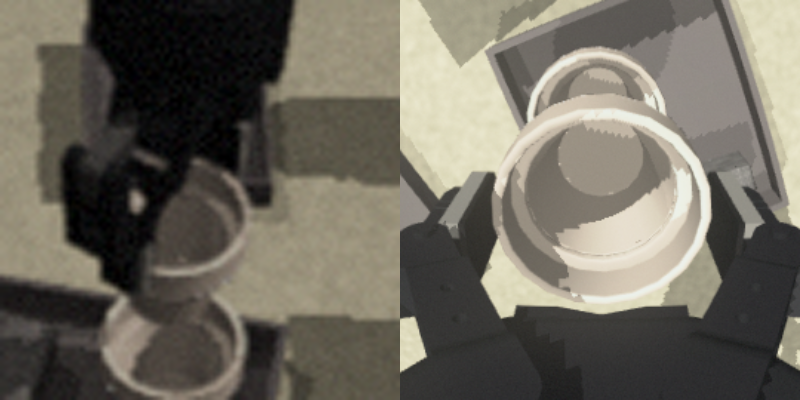

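Run:
```python
from h import *
s=bot.read_state()
p=lambda x,y:(140+(x+.5-400)*.675-.5,130+(y+.5)*.675-.5)
R=s['tool_rot']
L=lambda P:R.T@(P-s['position'])
for n,q,z in[('low top',(597,47),.059),('low left',(528,95),.059),('low right',(665,95),.059),('held L',(497,195),.148),('held R',(710,195),.148),('held top',(604,94),.148),('held bot',(604,300),.148)]:
    P=wray(p(*q),z,s); print(n,P.round(4),'tool',L(P).round(4))
```

```text
low top [0.5697 0.0191 0.059 ] tool [ 0.0373 -0.0015  0.0973]
low left [0.531  0.0215 0.059 ] tool [ 0.0153 -0.0334  0.0973]
low right [ 0.5806 -0.0176  0.059 ] tool [0.0153 0.0297 0.0973]
held L [0.5279 0.0121 0.148 ] tool [ 0.006  -0.03    0.0083]
held R [ 0.5767 -0.0263  0.148 ] tool [0.006  0.0321 0.0083]
held top [0.571  0.0165 0.148 ] tool [0.0361 0.0011 0.0083]
held bot [ 0.5294 -0.0365  0.148 ] tool [-0.0313  0.0012  0.0083]
```

```bash
python3 -m crank '[[[0.32,-0.25,0],[0,0,0],5.5],[[0,0,1],[0,0,0],5.5],[[0,0,1.5],[0,0,0],5.5],[[0,0,1.5],[0,0,0],5.5],[[0,0,1],[0,0,0],5.5]]' && python3 -m crank '[[[0,0,0.5],[0,0,0],5.5],[[0,0,0.3],[0,0,0],5.5],[[0,0,0.3],[0,0,0],5.5],[[0,0,0.2],[0,0,0],5.5],[[0,0,0],[0,0,0],5.5]]' && python3 -m crank '[[[0,0,0.3],[0,0,0],5.5],[[0,0,0.1],[0,0,0],5.5],[[0,0,0],[0,0,0],5.5],[[0,0,0],[0,0,0],5.5],[[0,0,0],[0,0,0],5.5]]'; python3 go.py .5485 -.0075 .0861
```

```text
t: 5.9
position: [0.5469, -0.0064, 0.1047]
tool_rot: [[0.618, 0.786, -0.002], [0.786, -0.618, -0.0], [-0.001, -0.001, -1.0]]
wrist_force: [-1.3, -0.2, -1.9]
opening: 0.767
t: 6.4
position: [0.5479, -0.0065, 0.0934]
tool_rot: [[0.618, 0.786, 0.0], [0.786, -0.618, 0.0], [0.0, 0.0, -1.0]]
wrist_force: [0.4, -0.6, -0.2]
opening: 0.772
t: 6.9
position: [0.5478, -0.0064, 0.0894]
tool_rot: [[0.618, 0.786, 0.0], [0.786, -0.618, 0.0], [0.0, 0.0, -1.0]]
wrist_force: [0.7, -0.3, -0.1]
opening: 0.763
t 6.9 pos [ 0.5478 -0.0064  0.0894] op 0.763 F [ 0.7 -0.3 -0.1] yaw_y -38.16 tilt [ 0.  0. -1.] shift cm [-0.04  0.12  0.33]
```

```bash
python3 -m crank '[[[0,0,0.1],[0,0,0],5.5],[[0,0,0.1],[0,0,0],5.5],[[0,0,0.1],[0,0,0],5.5],[[0,0,0.05],[0,0,0],5.5],[[0,0,0],[0,0,0],5.5]]'; python3 go.py .5485 -.0075 .0861
```

```text
t: 7.4
position: [0.5483, -0.0067, 0.0862]
tool_rot: [[0.618, 0.786, 0.001], [0.786, -0.618, -0.0], [0.0, 0.001, -1.0]]
wrist_force: [-1.2, -1.0, 1.3]
opening: 0.766
t 7.4 pos [ 0.5483 -0.0067  0.0862] op 0.766 F [-1.2 -1.   1.3] yaw_y -38.17 tilt [ 0.001 -0.    -1.   ] shift cm [-0.05  0.07  0.01]
```

```bash
python3 -m crank '[[[0,0,0],[0,0,0],7],[[0,0,0],[0,0,0],7.6],[[0,0,0],[0,0,0],8],[[0,0,0],[0,0,0],8.5],[[0,0,0],[0,0,0],8.5]]' && python3 -m crank '[[[0,0,0],[0,0,0],8.54],[[0,0,-1],[0,0,0],8.54],[[0,0,-2],[0,0,0],8.54],[[0,0,-3],[0,0,0],8.54],[[0,0,-3],[0,0,0],8.54]]' && python3 -m crank '[[[0,0,-1],[0,0,0],8.54],[[-4,3.2,0],[0,0,0],8.54],[[-4,3.2,0],[0,0,-0.1],8.54],[[-4,3.2,0],[0,0,-0.15],8.54],[[0,0,0],[0,0,-0.14],8.54]]'; python3 go.py .53 -.14 .15
python3 - <<'E'
from h import *
a=imaging.read_camera('top')[:,:,::-1];b=imaging.read_camera('scene')[:,:,::-1];w=imaging.read_camera('wrist')[:,:,::-1]
for n,i in(('top',a),('scene',b),('wrist',w)): cv2.imwrite(f'pics/{n}3.png',i)
print('scene',rim(b,'scene',(.551,-.0075),.078,6),rim(b,'scene',(.551,-.0075),.059,6)[0])
cv2.imwrite('pics/m4.png',np.hstack([cv2.resize(b[125:245,250:410],(400,300)),cv2.resize(w,(400,300))]))
E
```

```text
t: 7.9
position: [0.5477, -0.0064, 0.0857]
tool_rot: [[0.618, 0.786, -0.0], [0.786, -0.618, 0.0], [-0.0, -0.0, -1.0]]
wrist_force: [0.6, 0.1, 0.4]
opening: 0.997
t: 8.4
position: [0.5474, -0.0064, 0.1772]
tool_rot: [[0.618, 0.786, -0.001], [0.786, -0.618, 0.0], [-0.0, -0.0, -1.0]]
wrist_force: [0.2, 0.1, 0.7]
opening: 0.999
t: 8.9
position: [0.5544, -0.1587, 0.1857]
tool_rot: [[0.281, 0.96, 0.001], [0.96, -0.281, -0.003], [-0.002, 0.002, -1.0]]
wrist_force: [-1.0, 0.3, -0.8]
opening: 1.003
t 8.9 pos [ 0.5544 -0.1587  0.1857] op 1.003 F [-1.   0.3 -0.8] yaw_y -16.33 tilt [ 0.001 -0.003 -1.   ] shift cm [ 1.11 -2.87  3.56]
scene (np.float32(43.236847), 0.55, -0.0065) 14.382732
```

View pics/m4.png

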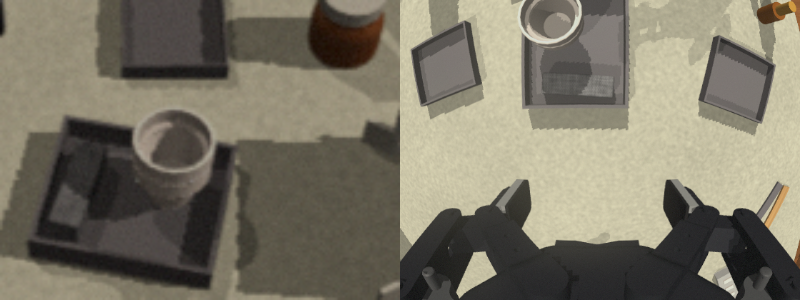

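Picture 9: the cups are nested and upright, with the rim fit at z=0.078 within 1.5 mm of the tray cup axis. The tray's rear edge in the wrist view runs (172,150)–(319,148) at full scale, and the buffer is still in place. Now the pushing geometry.

Run:
```python
from h import *
s=bot.read_state()
w=cv2.imread('pics/wrist3.png')
A,B=[wray(p,.025,s) for p in((172,150),(319.5,148))]
print(A.round(4),B.round(4),np.linalg.norm(A-B).round(4))
c=(A+B)/2; d=(B-A)[:2]; h=np.array([-d[1],d[0]])/np.linalg.norm(d); h*=np.sign(h[1]); print('rear centre',c.round(4),'heading',np.degrees(np.arctan2(h[1],h[0])).round(1))
tr=c[:2]+.075*h; print('tray',tr.round(4))
O=np.array([.5957,.2288]);th=np.radians(83.3);u=np.array([np.cos(th),np.sin(th)]);v=np.array([-u[1],u[0]])
print('org frame',((tr-O)@u).round(4),((tr-O)@v).round(4))
tg=c[:2]-.026*h; R=s['tool_rot']; print('target',tg.round(4),'shift',(100*R.T@(np.array([*tg,.06])-s['position'])).round(2),'yaw tool x',np.degrees(np.arctan2(R[1,0],R[0,0])))
```

```text
[ 0.4774 -0.0884  0.025 ] [ 0.6014 -0.1249  0.025 ] 0.1293
rear centre [ 0.5394 -0.1067  0.025 ] heading 73.6
tray [ 0.5605 -0.0347]
org frame -0.2658 0.0042
target [ 0.5321 -0.1316] shift [ 1.5  -2.66 12.55] yaw tool x 73.47970767270031
```

```bash
python3 -m crank '[[[1.1,-2.87,0],[0,0,0],8.54],[[0,0,4],[0,0,0],8.54],[[0,0,4],[0,0,0],8.54],[[0,0,3],[0,0,0],8.54],[[0,0,2],[0,0,0],8.54]]' && python3 -m crank '[[[0,0,1],[0,0,0],8.54],[[0,0,0.8],[0,0,0],8.54],[[0,0,0.4],[0,0,0],8.54],[[0,0,0],[0,0,0],8.54],[[0,0,0],[0,0,0],8.54]]'; python3 go.py .53 -.14 .03;  python3 - <<'E'
from h import *
w=imaging.read_camera('wrist')[:,:,::-1];b=imaging.read_camera('scene')[:,:,::-1]
cv2.imwrite('pics/m5.png',np.hstack([cv2.resize(b[125:245,230:390],(400,300)),cv2.resize(w,(400,300))]))
E
```

```text
t: 9.55
position: [0.5276, -0.1328, 0.0536]
tool_rot: [[0.281, 0.96, -0.004], [0.96, -0.281, 0.001], [0.0, -0.004, -1.0]]
wrist_force: [-0.1, -0.0, -0.2]
opening: 1.0
t: 10.05
position: [0.5302, -0.1348, 0.0346]
tool_rot: [[0.281, 0.96, 0.002], [0.96, -0.281, -0.0], [0.0, 0.002, -1.0]]
wrist_force: [-0.2, -0.2, 0.2]
opening: 1.001
t 10.05 pos [ 0.5302 -0.1348  0.0346] op 1.001 F [-0.2 -0.2  0.2] yaw_y -16.31 tilt [ 0.002 -0.    -1.   ] shift cm [-0.5   0.12  0.46]
```

View pics/m5.png

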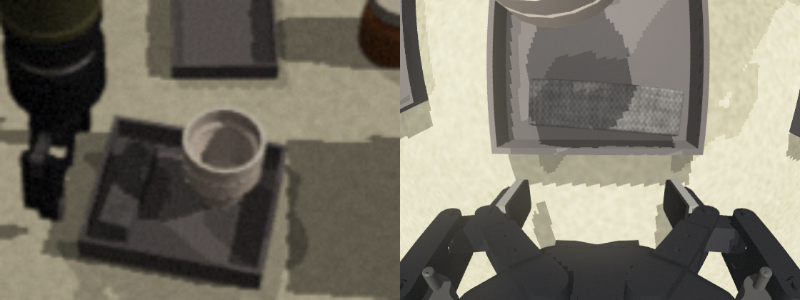

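Run:
```python
from h import *
s=bot.read_state();R=s['tool_rot']
for p,y in(((182,253),-.0427),((373,253),.0427)):
    for z in(.035,.025,.02,.01,.0):
        print(p,z,(R.T@(wray(p,z,s)-s['position'])).round(4))
for p in((491,155),(708,154)): print('edge',(R.T@(wray(((p[0]-400)*1.4,p[1]*1.4),.025,s)-s['position'])).round(4))
```

```text
(182, 253) 0.035 [ 0.0134 -0.0375 -0.0004]
(182, 253) 0.025 [ 0.0091 -0.0407  0.0096]
(182, 253) 0.02 [ 0.0069 -0.0423  0.0146]
(182, 253) 0.01 [ 0.0025 -0.0455  0.0246]
(182, 253) 0.0 [-0.0019 -0.0487  0.0346]
(373, 253) 0.035 [ 0.0133  0.0396 -0.0003]
(373, 253) 0.025 [0.0089 0.043  0.0097]
(373, 253) 0.02 [0.0067 0.0447 0.0147]
(373, 253) 0.01 [0.0023 0.048  0.0248]
(373, 253) 0.0 [-0.0021  0.0514  0.0348]
edge [ 0.0253 -0.065   0.0096]
edge [0.0258 0.0693 0.0098]
```

```bash
python3 -m crank '[[[0,0,0.7],[0,0,0],8.54],[[0,0,0.5],[0,0,0],8.54],[[0,0,0.2],[0,0,0],8.54],[[0.5,0,0],[0,0,0],8.54],[[0.5,0.2,0],[0,0,0],8.54]]' && python3 -m crank '[[[0.3,0,0],[0,0,0],8.54],[[0.2,0,0],[0,0,0],8.54],[[0.2,0,0],[0,0,0],8.54],[[0.2,0,0],[0,0,0],8.54],[[0.3,0,0],[0,0,0],8.54]]' && python3 -m crank '[[[0.5,0.14,0],[0,0,-0.015],8.54],[[0.8,0.14,0],[0,0,-0.0165],8.54],[[0.8,0.14,0],[0,0,-0.0165],8.54],[[0.8,0.14,0],[0,0,-0.0165],8.54],[[0.8,0.14,0],[0,0,-0.0165],8.54]]'; python3 go.py .53 -.14 .022;  python3 - <<'E'
from h import *
w=imaging.read_camera('wrist')[:,:,::-1];cv2.imwrite('pics/w5.png',w);b=imaging.read_camera('scene')[:,:,::-1]
cv2.imwrite('pics/m6.png',np.hstack([cv2.resize(b[125:245,230:390],(400,300)),cv2.resize(w,(400,300))]))
E
```

```text
t: 10.65
position: [0.5339, -0.1253, 0.0196]
tool_rot: [[0.281, 0.96, -0.001], [0.96, -0.281, 0.0], [0.0, -0.001, -1.0]]
wrist_force: [-0.4, 0.8, -0.5]
opening: 0.999
t: 11.15
position: [0.5374, -0.1148, 0.02]
tool_rot: [[0.281, 0.96, -0.0], [0.96, -0.281, -0.002], [-0.001, 0.0, -1.0]]
wrist_force: [-1.5, -4.6, 1.1]
opening: 0.998
t: 11.65
position: [0.5536, -0.08, 0.02]
tool_rot: [[0.201, 0.98, -0.0], [0.98, -0.201, -0.001], [-0.001, 0.0, -1.0]]
wrist_force: [-1.3, -5.3, 1.4]
opening: 1.002
t 11.65 pos [ 0.5536 -0.08    0.02  ] op 1.002 F [-1.3 -5.3  1.4] yaw_y -11.61 tilt [-0.    -0.001 -1.   ] shift cm [-6.36 -1.11 -0.2 ]
```

View pics/m6.png

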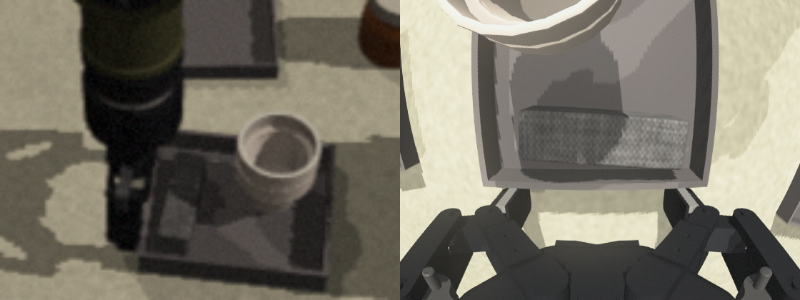

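Picture 11: both fingers are flush on the rear wall at about 5 N, the tray is flat and turning with the tool, and the stack and buffer are unmoved. I'll finish the arc.

```bash
cat > tr.py <<'E'
from h import *
s=bot.read_state();R=s['tool_rot'];O=np.array([.5957,.2288]);th=np.radians(83.3);u=np.array([np.cos(th),np.sin(th)]);v=np.array([-u[1],u[0]])
c=s['position'][:2]+.0857*R[:2,0]-.0*R[:2,1]
print('t',round(s['t'],2),'F',np.round(s['wrist_force'],1),'est tray in org: x %.4f y %.4f'%((c-O)@u,(c-O)@v),'yaw err deg',np.degrees(np.arctan2(R[1,0],R[0,0])).round(2)-83.3)
E
python3 tr.py; python3 -m crank '[[[0.8,0.08,0],[0,0,-0.0165],8.54],[[0.8,0.08,0],[0,0,-0.0165],8.54],[[0.8,0.08,0],[0,0,-0.0165],8.54],[[0.8,0.08,0],[0,0,-0.0165],8.54],[[0.8,0.08,0],[0,0,-0.0165],8.54]]'>/dev/null; python3 tr.py
python3 - <<'E'
from h import *
b=imaging.read_camera('scene')[:,:,::-1];cv2.imwrite('pics/scene6.png',b)
w=imaging.read_camera('wrist')[:,:,::-1];cv2.imwrite('pics/w6.png',w)
s=bot.read_state();R=s['tool_rot']
# rear-wall edge: scan row band for tray side edges (dark) at rows ~255
g=cv2.cvtColor(w,cv2.COLOR_BGR2GRAY).astype(float)
for r in(225,240,250): 
    d=np.diff(cv2.GaussianBlur(g,(0,0),1.5)[r]); l=90+np.argmin(d[90:200]);q=360+np.argmax(d[360:470]); print(r,l,q,[(R.T@(wray((x,r),.025,s)-s['position'])).round(4)[:2] for x in(l,q)])
print('cups scene',rim(b,'scene',(.57,.07),.078,25))
E
```

```text
t 11.75 F [1.1 0.2 0.9] est tray in org: x -0.2247 y -0.0017 yaw err deg -4.849999999999994
t 12.25 F [-0.8 -4.4  2.5] est tray in org: x -0.1858 y -0.0006 yaw err deg -0.1700000000000017
225 118 435 [array([ 0.0265, -0.0622]), array([0.0264, 0.0635])]
240 121 433 [array([ 0.0202, -0.0619]), array([0.0201, 0.0636])]
250 122 432 [array([ 0.0158, -0.0621]), array([0.0157, 0.0639])]
cups scene (np.float32(43.115246), 0.559, 0.072)
```

```bash
python3 -m crank '[[[0.8,0,0],[0,0,0],8.54],[[1,0,0],[0,0,0],8.54],[[1,0,0],[0,0,0],8.54],[[1,0,0],[0,0,0],8.54],[[1,0,0],[0,0,0],8.54]]'>/dev/null; python3 tr.py;  python3 -m crank '[[[1,0,0],[0,0,0],8.54],[[1,0,0],[0,0,0],8.54],[[1,0,0],[0,0,0],8.54],[[1,0,0],[0,0,0],8.54],[[1,0,0],[0,0,0],8.54]]'>/dev/null; python3 tr.py
```

```text
t 12.85 F [-1.3 -5.1  1.5] est tray in org: x -0.1384 y -0.0004 yaw err deg -0.2599999999999909
t 13.35 F [-0.9 -5.3  2.3] est tray in org: x -0.0886 y -0.0005 yaw err deg -0.2599999999999909
```

```bash
python3 -m crank '[[[0.8,0,0],[0,0,0],8.54],[[0.8,0,0],[0,0,0],8.54],[[0.8,0,0],[0,0,0],8.54],[[0.8,0,0],[0,0,0],8.54],[[0.8,0,0],[0,0,0],8.54]]'>/dev/null; python3 tr.py;  python3 -m crank '[[[0.3,0,0],[0,0,0],8.54],[[0.3,0,0],[0,0,0],8.54],[[0.3,0,0],[0,0,0],8.54],[[0.3,0,0],[0,0,0],8.54],[[0.3,0,0],[0,0,0],8.54]]'>/dev/null; python3 tr.py
```

```text
t 13.85 F [-0.3 -5.5  2.8] est tray in org: x -0.0487 y -0.0006 yaw err deg -0.2599999999999909
t 14.35 F [-0.7 -6.3  3.2] est tray in org: x -0.0341 y -0.0007 yaw err deg -0.2599999999999909
```

```bash
python3 -m crank '[[[0.2,0,0],[0,0,0],8.54],[[0.2,0,0],[0,0,0],8.54],[[0.2,0,0],[0,0,0],8.54],[[0.1,0,0],[0,0,0],8.54],[[0,0,0],[0,0,0],8.54]]'>/dev/null; python3 tr.py; python3 -m crank '[[[0.1,0,0],[0,0,0],8.54],[[0.1,0,0],[0,0,0],8.54],[[0.1,0,0],[0,0,0],8.54],[[0,0,0],[0,0,0],8.54],[[0,0,0],[0,0,0],8.54]]'>/dev/null; python3 tr.py
```

```text
t 14.85 F [ 0.1 -5.4  2.6] est tray in org: x -0.0269 y -0.0008 yaw err deg -0.25
t 15.35 F [-0.6 -4.4  3.2] est tray in org: x -0.0240 y -0.0007 yaw err deg -0.2599999999999909
```

```bash
python3 -m crank '[[[0.1,0,0],[0,0,0],8.54],[[0.1,0,0],[0,0,0],8.54],[[0,0,0],[0,0,0],8.54],[[0,0,0],[0,0,0],8.54],[[0,0,0],[0,0,0],8.54]]'>/dev/null; python3 tr.py; python3 -m crank '[[[0.1,0,0],[0,0,0],8.54],[[0.1,0,0],[0,0,0],8.54],[[0,0,0],[0,0,0],8.54],[[0,0,0],[0,0,0],8.54],[[0,0,0],[0,0,0],8.54]]'>/dev/null; python3 tr.py
```

```text
t 15.85 F [ -1.1 -10.3   4. ] est tray in org: x -0.0238 y -0.0007 yaw err deg -0.29999999999999716
t 16.35 F [ -1.6 -14.8   6.8] est tray in org: x -0.0237 y -0.0006 yaw err deg -0.35999999999999943
```

The push force is rising from 5 to 15 N with no further motion, so the tray is against the back wall. I'll back off and check.

```bash
python3 -m crank '[[[-0.5,0,0],[0,0,0],8.54],[[-1.5,0,0],[0,0,0],8.54],[[-2,0,0],[0,0,0],8.54],[[-2,0,-2],[0,0,0],8.54],[[-2,0,-4],[0,0,0],8.54]]'>/dev/null && python3 -m crank '[[[-2,0,-4],[0,0,0],8.54],[[-4,0,-4],[0,0,0],8.54],[[-4,0,0],[0,0,0],8.54],[[-4,0,0],[0,0,0],8.54],[[0,0,0],[0,0,0],8.54]]'
python3 - <<'E'
from h import *
a=imaging.read_camera('top')[:,:,::-1];b=imaging.read_camera('scene')[:,:,::-1]
cv2.imwrite('pics/top9.png',a)
cv2.imwrite('pics/fin.png',np.hstack([cv2.resize(a[150:270,95:255],(400,300)),cv2.resize(b[125:275,330:530],(400,300))]))
a0=cv2.imread('pics/top0.png')
for n,(x,y) in dict(polish=(397,250),jar=(431,223),amber=(172,292)).items(): print(n,np.abs(a[y-12:y+12,x-12:x+12].astype(int)-a0[y-12:y+12,x-12:x+12]).mean().round(1))
E
```

```text
t: 17.35
position: [0.5577, -0.0932, 0.1555]
tool_rot: [[0.126, 0.992, 0.001], [0.992, -0.126, -0.0], [-0.0, 0.001, -1.0]]
wrist_force: [-0.1, -0.4, 0.3]
opening: 1.005
polish 19.9
jar 27.3
amber 38.8
```

View pics/fin.png

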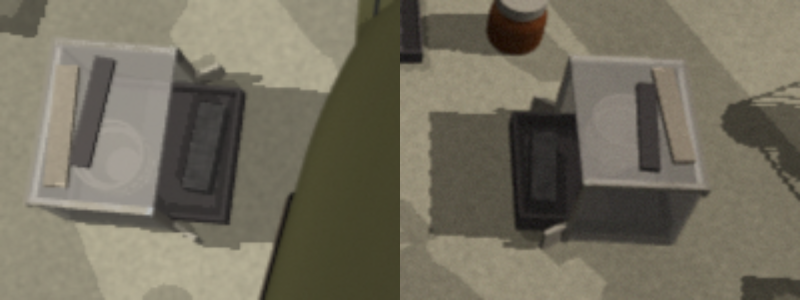

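Run:
```python
from h import *
O=np.array([.5957,.2288]);th=np.radians(83.3);u=np.array([np.cos(th),np.sin(th)]);v=np.array([-u[1],u[0]])
for p in((243,88),(228,220)):
    P=ray('top',(p[0]/2.5+95,p[1]/2.5+150),.025)[:2]-O; print('rear corner org',(P@u).round(4),(P@v).round(4))
a=cv2.imread('pics/top9.png');a0=cv2.imread('pics/top0.png')
for n,(x,y) in dict(polish=(397,250),jar=(431,223),amber=(172,292)).items():
    m=cv2.matchTemplate(a[y-30:y+30,x-30:x+30],a0[y-16:y+16,x-16:x+16],cv2.TM_CCOEFF_NORMED);print(n,cv2.minMaxLoc(m)[1::2], 'no shift=(14,14)')
```

```text
rear corner org -0.1027 -0.0627
rear corner org -0.1039 0.0658
polish (0.7716148495674133, (14, 14)) no shift=(14,14)
jar (0.5492308139801025, (18, 0)) no shift=(14,14)
amber (0.986794650554657, (14, 14)) no shift=(14,14)
```

Run:
```python
from h import *
from rig import order
b=imaging.read_camera('scene')[:,:,::-1].copy();b0=cv2.imread('pics/scene0.png')
for n,(x,y) in dict(polish=(153,173),jar=(110,200)).items():
    m=cv2.matchTemplate(b[y-34:y+34,x-34:x+34],b0[y-20:y+20,x-20:x+20],cv2.TM_CCOEFF_NORMED);print(n,cv2.minMaxLoc(m)[1::2],'no shift=(14,14)')
    ok=cv2.minMaxLoc(m)[3]==(14,14)
r=rim(b,'scene',(.5695,.229),.078,25); print('cups thru roof',r)
if ok: order.job_done(); print('handed in',bot.read_state()['t'])
```

```text
polish (0.7327028512954712, (14, 14)) no shift=(14,14)
jar (0.5544226169586182, (14, 14)) no shift=(14,14)
cups thru roof (np.float32(5.76783), 0.5555, 0.213)
the job is handed in; nothing more can be done
the job is handed in; nothing more can be done
```

I nested the loose cup in the tray cup, pushed the tray along the desk into the organiser, and handed the job in at about 17.5 s. No verdict is reported.

**What I did:** I gripped the loose cup by its collar, lowered it into the tray cup until light contact and let go. Then I pushed the tray's rear wall with the open fingers, turning it about 9.5° into line with the bay.

**Checks that agreed:**
- **Nesting:** before the push, the nested rim fitted at the expected height, within 1.5 mm of the tray cup's axis.
- **Tray home:** at the back wall the push force rose from 5 to 15 N with no further motion. The tool pose put the tray at x ≈ -0.024, y ≈ -0.001, yaw error about 0.3°.
- **Final picture:** about 45 mm of the tray stands out of the mouth, the buffer lies in it, and both cups show through the roof. The arm is clear.

**Checks that were weak or disagreed:**
- **Tray position:** the rear corners in the top view put the tray about 3 mm further out (x ≈ -0.028). That still passes the -0.031 limit, and I trusted the force stall.
- **Cup position in the bay:** the rim fit through the clear roof was too weak to use (score 6, against about 43 before). The cups' final uprightness rests on the picture alone.
- **Jars and bottle:** the amber jar shows no shift. The polish bottle shows none either, with a fair match (about 0.75). The powder jar's top-view match was unusable (0.55, shift 4, -14 px), probably because the arm was in the way. The scene view showed no shift, but that match was also only 0.55.

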